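Swivel the indexed tip tray to the blue tub and empty it

TASK

Turn the clicking swivel stand (it has a black knob for this) until, let go, it rests in the notch that points the tray's open spout at the blue tub; handle neither the tray nor its red bar, and do not tip it, until it points there. Then take hold of the tray (by the red bar at its back) and tip it until all three wooden blocks have slid into the blue tub, and lower it gently, without dropping it, until it lies flat again, still pointing at the blue tub. Do not touch the blocks with the gripper, and leave the tubs, glue, tape measure and stapler where they stand.

Things in the scene. Friction and masses are not known exactly. Their poses are not given: they have to be found in the camera images.
- stand: Fixed round dark steel base plate of the swivel stand, diameter 210 mm, 12 mm thick, white tick every 15 degrees; origin on the swivel axis (vertical) at bench height. Its own x axis is the zero direction of joint swivel. The base does not move. A blue block with a red spring plunger sits at its -x rim (24 mm high).
- swivel (a joint): Turn of the upper part with the tray, rad, counterclockwise from above; spout's world direction = stand yaw + swivel. A spring clicks it into notches at each multiple of 15 degrees (0.2618); let go between notches it snaps to the nearer. Travel -2.8 to 2.8, starts at 1.6 to 2.6. 5 to 8 N at the knob pass a click. The tubs stand at about +60, 0 and -60 degrees, within 3 degrees of a notch.
- tray (a joint): Tip angle of the tray, rad: 0 lying flat on the stand, grows as its back is lifted and the spout dips; stop at 1.15. It falls back shut if let go. The blocks begin to slide at about 0.45 to 0.65 rad; about 1 rad empties the tray surely.
- swivel_center (a point): Point on the swivel axis at the tray's inner floor, 117 mm above the bench; turns with the swivel: x axis towards the spout, y to the left of it.
- knob (a point): Centre of the black upright knob that turns the stand: 26 mm diameter, 42 mm high (137 to 179 mm above the bench), on a thin post, 120 mm from the swivel axis, on the left when looking from the axis to the spout (swivel's +y). It does not tip with the tray; it may turn within the fingers.
- bar (a point): Middle of the red round bar at the back of the tray: 13 mm diameter, level across the tray (along swivel's y), 80 mm free between its legs. Tray flat: 172 mm above the bench, 125 mm behind the swivel axis, 32 mm behind the back wall, 22 mm above the rim. Moves on an arc of radius 223 mm about the hinge, rises 0.15 m at 1 rad of tip.
- hinge (a point): Tray hinge axis, level, along the swivel's y, 112 mm above the bench, 90 mm in front of the swivel axis under the tray. From here to the bar, tray flat: 215 mm back, 60 mm up.
- spout (a point): Middle of the open front edge of the tray floor (yellow strip). Aluminium tray 260 mm long, 94 mm wide, 38 mm deep, walls 5 mm, rim 150 mm above the bench, open at the front; the spout edge lies 165 mm in front of the swivel axis.
- tub_blue_mid (a point): Centre, half-way up, of the blue plastic tub: round, open on top, rim diameter 140 mm, 55 mm high, floor 5 mm; stands loose about 205 mm from the swivel axis; the target.
- tub_orange_mid (a point): Centre, half-way up, of the orange plastic tub: round, open on top, rim diameter 140 mm, 55 mm high, floor 5 mm; stands loose about 205 mm from the swivel axis; leave it empty and where it is.
- tub_grey_mid (a point): Centre, half-way up, of the grey plastic tub: round, open on top, rim diameter 140 mm, 55 mm high, floor 5 mm; stands loose about 205 mm from the swivel axis; leave it empty and where it is.
- block0_center (a point): Centre of a loose wooden frame corner block, 26 x 20 x 18 mm, light wood, about 25 g, lying in the tray.
- block1_center (a point): Centre of a loose wooden frame corner block, 26 x 20 x 18 mm, medium wood, about 25 g, lying in the tray.
- block2_center (a point): Centre of a loose wooden frame corner block, 26 x 20 x 18 mm, dark wood, about 25 g, lying in the tray.
- glue: White glue bottle, 56 mm diameter, 150 mm high, origin under its centre; a bystander.
- tape: Yellow and black tape measure, 80 x 40 x 62 mm, origin under its centre; a bystander.
- stapler: Frame stapler, 190 x 45 x 120 mm, origin under its centre; a bystander.
There are look-alikes about, which are no part of the job. Leave any green look-alike of the part that bears block1_center alone.

How it is judged:
By the outcome, as a careful person would: the job done as asked, in the order asked, and still so for the second after the job is handed in, with the robot touching nothing.
It also fails if it takes over 58 s, if anything falls off the work surface, if the arm or the gripper's body presses on something with over 40 N, if the wrist force passes 120 N, or if a joint passes its speed limit or range.

ROBOT

A 6-joint arm with a two-finger parallel gripper is mounted at the origin on the work surface. World frame = base frame: x ahead of the robot, y to its left, z up, the work surface at z = 0. Lengths are in m, angles in rad, forces in N, time in s.
With the tool pointing down it reaches from about 0.35 to 0.775 m from the base axis. Payload 7.3 kg.
Tool frame: the origin (TCP) lies midway between the tips of the shut fingers; the grasp point (between the pads) lies grasp_offset behind it (grasp_offset is the distance from the TCP to the grasp point, in m); z points along the fingers, y is the line along which they close (so a half turn about z gives the same grasp; the last joint's range is limited). The gripper opens to 92 mm and grips with 3 to 60 N. Pads are 19 mm wide; open, the fingers measure 130 mm over their backs; the gripper's body (75 mm by 190 mm) begins 47 mm behind the grasp point.
Start: joints at [1.126, 0.342, 1.524, -0, 1.275, -0.146], TCP at [0.155, 0.502, 0.227] pointing down, gripper open.
Joint ranges: [-2.53, 2.53], [-0.77, 2.02], [0.04, 2.7], [-1, 4.14], [0.28, 2.66], [-3.11, 3.11]. Speed limits (rad/s): [2.57, 2.57, 3.14, 3.14, 3.14, 3.14].

INTERFACE

Orientations are given as [roll, pitch, yaw] about the fixed x, y, z axes, in that order (R = Rz(yaw) Ry(pitch) Rx(roll)).
In Python, from cell import * gives the robot as it stands.
- The arm moves only by the tool step_arm, never from a script. Its argument "plan" is a list of rows, each a list of 5 numbers: the closure, from -1 (fully open) to 1 (shut), then the shift along the tool's x, y, z in m, then the turn about the tool's z in rad. In form: [[hand, x, y, z, twist], ...]. A call has 1 to 20 rows; each row is the pose to reach, as a shift and turn from the pose commanded when the call began, along the tool's axes at that moment; what a row does not reach only later rows make up. A row lasts 1/8 s, in which the tool goes at most 62.5 mm and 10.7 degrees, less where a joint would pass 70% of its speed; a pose out of reach is approached as far as the arm can. A call with a gripper value outside its range is refused whole. The fingers move at their own pace and stop on an object; "grip_force" is the grip in N (left out, the last holds). Time passes only in rows, so rows that repeat a pose let the fingers close. It gives the time, the measured TCP pose, the force, the opening and the grip force at its end, in the units of the state.
- observe(): the state, without advancing time (a new reading comes with each control period).
- read_camera(name): name is "side" or "top" or "wrist"; returns a dict with "img" (384x512x3 uint8, red, green, blue), "range_z" (384x512 float32, m along the optical axis (not along the pixel's ray), 0 where there is no reading), "fx", "fy", "cx", "cy" (pixels), "R" (3x3) and "t" (3): a world point X has camera coordinates R X + t; the wrist camera has in their place "T_tool_cam" (4x4, takes a point from camera to tool coordinates, whose origin is the TCP and whose axes are the flange's). Camera axes: x right, y down, z forward; pixel columns grow to the right and rows downward; lengths in m; the calibration is good to about 2 mm. A picture is of the moment at which its call begins: read the wrist's pose just before it.
- hand_in(): hands the job in; it is judged then, once.
The state is a dict: "time": time; "qpos": joint angles; "qvel": joint speeds; "joint_efforts": joint torques, N m; "tool_pos": TCP position; "tool_rot": TCP orientation; "contact_force": force on the tool from outside, world axes, zero at the start; "torque": the same for the moment, N m; "opening": finger opening in m; "grip_force": force on a finger pad.
Only numpy, scipy, OpenCV 4.12 (cv2) and the standard library are available. Lean on these libraries where they do the work, as an engineer would, in place of code of your own. Each camera call takes 0.05 s, during which the arm holds its last target. There are 200 camera calls.

## Working session

There is one attempt and no reset: what is moved stays moved. The work goes in short steps, Python scripts to look and compute and a tool call to move; the robot and the scene stay as the last step left them, time stands still between calls to the robot, and variables do not carry over. Pictures are saved under pics/ and viewed, at most 10 in all, crops included, and the job is handed in when it is done.

Besides the shell and the picture viewer there is one more tool, called after "Request:" by a JSON object that holds its "api" and its "payload", one argument or row to a line. step_arm: Moves the arm, as the interface text tells. Its arguments: {"type":"object","properties":{"plan":{"type":"array","items":{"type":"array","items":{"type":"number"}}},"grip_force":{"type":"number"}},"required":["plan"]}

```bash
mkdir -p pics; ls; python3 - <<'E'
from cell import *
import cv2,pickle
s=observe();print({k:s[k] for k in('time','tool_pos','tool_rot','contact_force','opening')})
for n in('top','side'):
    c=read_camera(n);pickle.dump(c,open(n+'.pkl','wb'));cv2.imwrite(f'pics/{n}0.png',cv2.resize(c['img'][:,:,::-1],(768,576)))
    print(n,c['fx'],c['cx'],c['cy'],c['R'],c['t'])
E
```

```text
pics
{'time': 0.0, 'tool_pos': array([0.15432157, 0.50136762, 0.22604447]), 'tool_rot': array([-3.14004382e+00, -2.37621603e-04,  2.84283086e+00]), 'contact_force': array([-0.63710813,  0.23254082,  0.39363404]), 'opening': 0.09180884144128244}
top 431.23377121347204 252.67948717563104 195.3615112023384 [[ 0.02502209 -0.9991854   0.03166112]
 [-0.99511741 -0.02791992 -0.09466693]
 [ 0.09547379 -0.02913777 -0.9950054 ]] [-0.1122128   0.57904344  1.30784156]
side 380.4136023069037 258.87815844803004 191.70882737430603 [[-0.95356407 -0.30118826  0.00109537]
 [-0.15340064  0.48253125 -0.8623409 ]
 [ 0.25919841 -0.82246533 -0.50632694]] [0.54169203 0.2276968  0.9451711 ]
```

View pics/top0.png

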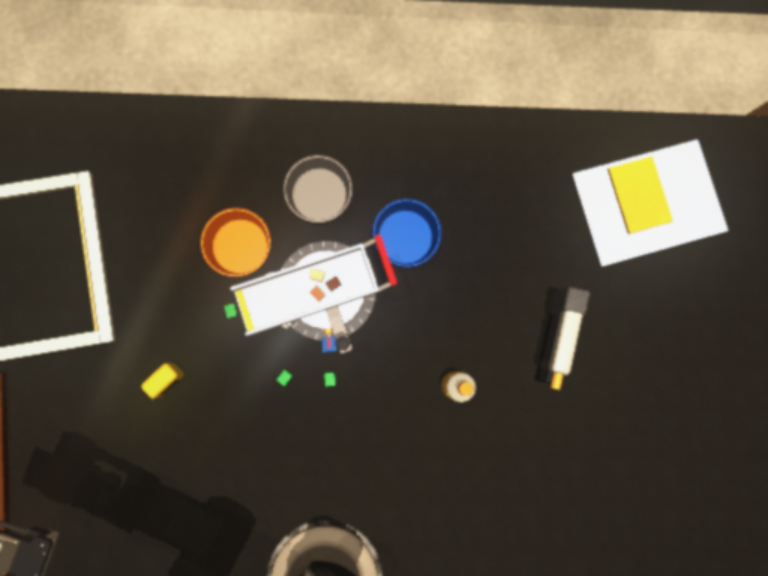

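View pics/side0.png

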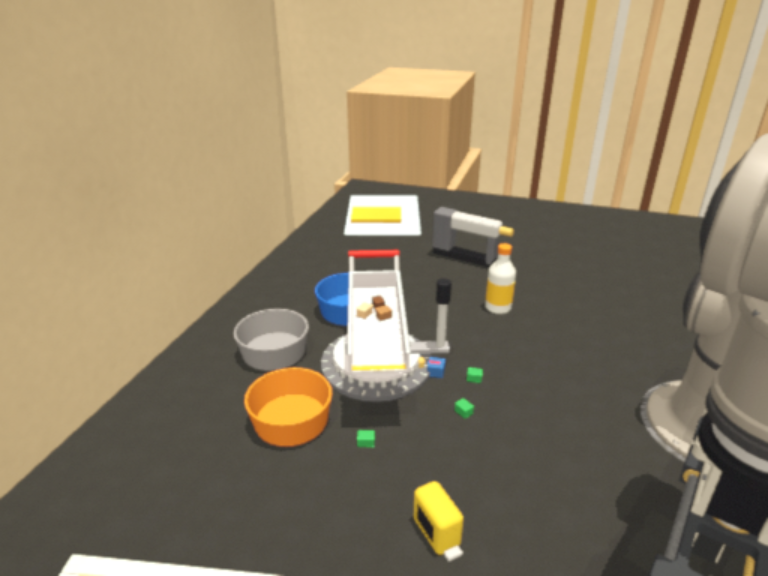

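The top view shows the spout (yellow strip) at (244,312), the red bar at (386,262), the knob at (344,345) and the plunger at (329,343). The tubs are blue (407,232), grey (318,190) and orange (236,243). The three wooden blocks at (317,275), (333,284) and (318,293) lie in the tray. The green blocks on the bench are look-alikes to leave alone.

```bash
cat > h.py <<'E'
import numpy as np
def ray(c,u,v,z):
    "world point on the pixel's ray at height z"
    d=c['R'].T@np.array([(u-c['cx'])/c['fx'],(v-c['cy'])/c['fy'],1]);o=-c['R'].T@c['t']
    return o+d*(z-o[2])/d[2]
def cloud(c):
    v,u=np.mgrid[:384,:512];z=c['range_z']
    P=np.stack([(u-c['cx'])/c['fx']*z,(v-c['cy'])/c['fy']*z,z],-1)
    return (P-c['t'])@c['R']
E
python3 - <<'E'
from cell import *
from h import *
import pickle,cv2
print(observe().keys())
try: print(grasp_offset)
except Exception as e: print(e)
c=pickle.load(open('top.pkl','rb'));P=cloud(c);im=c['img'].astype(int)
for n,u,v,z in [('blue',407,233,.05),('grey',318,189,.05),('orange',236,243,.05),('sp1',234,288,.117),('sp2',248,333,.117),('bar1',378,238,.172),('bar2',394,284,.172),('knob',345,342,.179),('plunger',329,343,.024),('glue',460,386,.1)]:
    print(n,ray(c,u/1.5,v/1.5,z).round(3))
r,g,b=[im[...,i] for i in range(3)]
m=(r>150)&(g<70)&(b<80)&(P[...,2]>.15);print('bar',P[m].mean(0),m.sum())
m=(abs(P[...,2]-.055)<.006)&(b>r*1.5)&(b>80)
print('bluerim',cv2.fitEllipse(P[m][:,:2].astype(np.float32)*1000),m.sum())
m=(P[...,2]>.165)&(P[...,2]<.19)&(im.sum(-1)<150);m[:,:180]=0;m[:180]=0;m[260:]=0;m[:,280:]=0
print('knob',P[m],m.sum())
img=c['img'][150:250,145:285,::-1];cv2.imwrite('pics/crop1.png',cv2.resize(img,None,fx=5.6,fy=5.6,interpolation=cv2.INTER_CUBIC))
E
```

```text
dict_keys(['time', 'qpos', 'qvel', 'joint_efforts', 'tool_pos', 'tool_rot', 'contact_force', 'torque', 'grip_force', 'opening'])
0.0188
blue [ 0.705 -0.151  0.05 ]
grey [0.792 0.035 0.05 ]
orange [0.674 0.198 0.05 ]
sp1 [0.575 0.184 0.117]
sp2 [0.49  0.154 0.117]
bar1 [ 0.671 -0.088  0.172]
bar2 [ 0.586 -0.12   0.172]
knob [ 0.476 -0.033  0.179]
plunger [0.476 0.003 0.024]
glue [ 0.398 -0.256  0.1  ]
bar [ 0.62718524 -0.10250205  0.17726427] 138
bluerim ((705.8038330078125, -147.9448699951172), (134.31390380859375, 134.50146484375), 58.87633514404297) 188
knob [] 0
```

View pics/crop1.png

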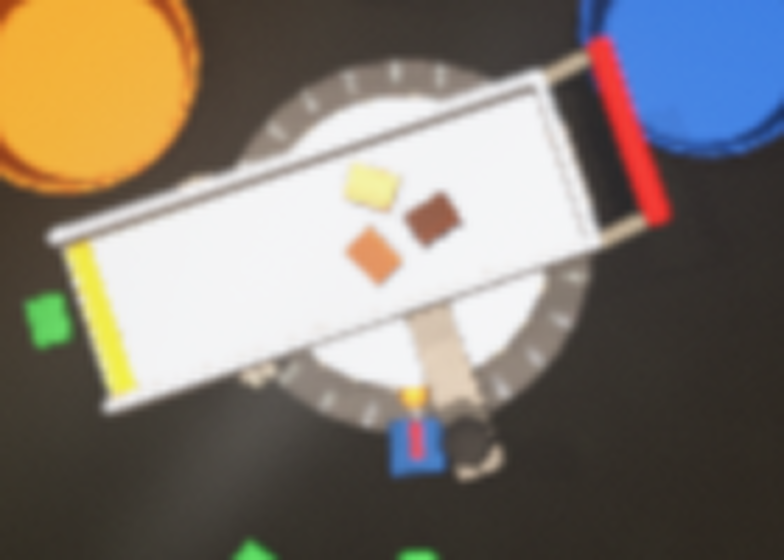

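The enlarged crop confirms it. The knob is on the post at crop (472,440), next to the blue/red plunger block; the green cubes on the bench are separate.

```bash
cat >> h.py <<'E'
def shift(s,p,yaw):
    "tool-axis shift and twist from state s to world TCP p, yaw"
    from scipy.spatial.transform import Rotation as R
    r=R.from_euler('xyz',s['tool_rot']);w=s['tool_rot'][2]-yaw
    return np.r_[r.inv().apply(np.array(p)-s['tool_pos']),(w+np.pi)%(2*np.pi)-np.pi].round(4)
E
python3 - <<'E'
from cell import *
from h import *
import pickle
c=pickle.load(open('side.pkl','rb'))
for n,u,v,z in [('knobtop',444,284,.179),('bar1',349,253,.172),('bar2',399,253,.172),('sp1',351,370,.117),('sp2',404,370,.117)]: print(n,ray(c,u/1.5,v/1.5,z).round(3))
print(shift(observe(),[.475,-.03,.26],np.radians(200)))
E
```

```text
knobtop [ 0.472 -0.015  0.179]
bar1 [ 0.676 -0.088  0.172]
bar2 [ 0.584 -0.118  0.172]
sp1 [0.571 0.183 0.117]
sp2 [0.493 0.158 0.117]
[-0.4629 -0.4135 -0.0334 -0.6478]
```

Request:
{"api": "step_arm", "payload": {
  "plan": [
    [0, -0.04, -0.036, -0.034, -0.06],
    [0, -0.08, -0.072, -0.034, -0.12],
    [0, -0.12, -0.108, -0.034, -0.18],
    [0, -0.16, -0.144, -0.034, -0.24],
    [0, -0.2, -0.18, -0.034, -0.3],
    [0, -0.24, -0.216, -0.034, -0.36],
    [0, -0.28, -0.252, -0.034, -0.42],
    [0, -0.32, -0.288, -0.034, -0.48],
    [0, -0.36, -0.324, -0.034, -0.54],
    [0, -0.4, -0.36, -0.034, -0.6],
    [0, -0.43, -0.39, -0.034, -0.648],
    [0, -0.461, -0.414, -0.034, -0.648],
    [0, -0.461, -0.414, -0.034, -0.648],
    [0, -0.461, -0.414, -0.034, -0.648]
  ],
  "grip_force": 30
}}

```text
time: 1.85
tool_pos: [0.4726, -0.0291, 0.2603]
tool_rot: [3.14, -0.001, -2.793]
contact_force: [-0.7, -0.4, 0.5]
opening: 0.0456
grip_force: 0.0
```

```bash
python3 - <<'E'
from cell import *
from h import *
import cv2,pickle
s=observe();print(s['time'],s['tool_pos'],s['tool_rot'],s['opening'],s['qpos'].round(2))
c=read_camera('wrist');pickle.dump((s,c),open('w1.pkl','wb'))
cv2.imwrite('pics/w1.png',cv2.resize(c['img'][:,:,::-1],(768,576)));print(c['T_tool_cam'],c['fx'],c['cx'],c['cy'])
E
```

```text
1.85 [ 0.47263049 -0.02913486  0.26029588] [ 3.14045356e+00 -9.90972863e-04 -2.79264477e+00] 0.045551990341648786 [-0.22  0.22  1.6   0.    1.32 -2.14]
[[-3.93315761e-04 -9.65737635e-01 -2.59520066e-01  6.87252179e-02]
 [ 9.99999782e-01 -5.17726762e-04  4.11037748e-04 -9.25054105e-04]
 [-5.31315107e-04 -2.59519848e-01  9.65737628e-01 -1.58602140e-01]
 [ 0.00000000e+00  0.00000000e+00  0.00000000e+00  1.00000000e+00]] 279.65544765310955 254.50811022678727 193.22295441427016
```

View pics/w1.png

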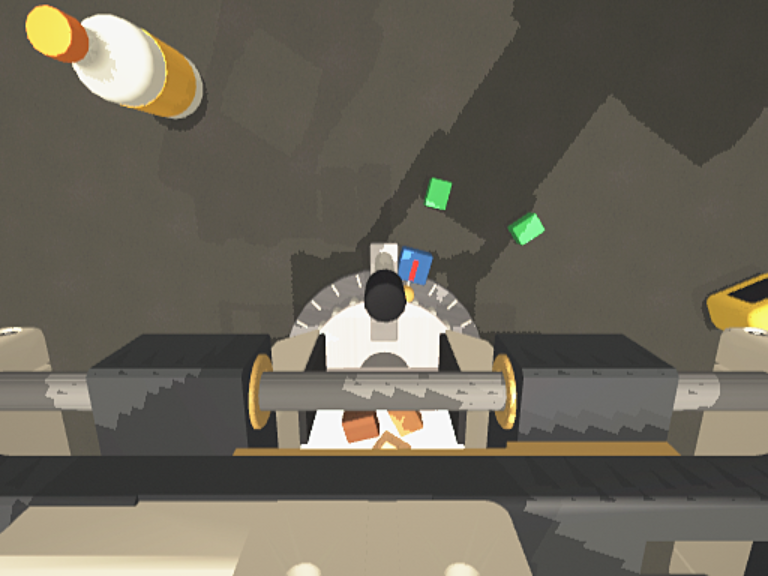

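The knob top is at (385,300), almost centred between the fingers; the post foot is at (384,255) and the blocks are visible at (360,425) and (405,420).

```bash
cat >> h.py <<'E'
def wray(s,c,u,v,z):
    from scipy.spatial.transform import Rotation as R
    r=R.from_euler('xyz',s['tool_rot']).as_matrix();T=c['T_tool_cam']
    d=r@T[:3,:3]@np.array([(u-c['cx'])/c['fx'],(v-c['cy'])/c['fy'],1]);o=r@T[:3,3]+s['tool_pos']
    return o+d*(z-o[2])/d[2]
E
python3 - <<'E'
from h import *
import pickle
s,c=pickle.load(open('w1.pkl','rb'))
k=wray(s,c,385/1.5,301/1.5,.179);print(k)
A=np.array([.587,.015]);print(np.hypot(*(k[:2]-A)),np.degrees(np.arctan2(*(k[:2]-A)[::-1])))
print(c['range_z'][200,257])
print(shift(s,[k[0],k[1],.141],np.radians(200)))
E
```

```text
[ 0.47462465 -0.02713434  0.179     ]
0.1200146735145188 -159.4468216734481
0.24960898
[-2.700e-03  1.100e-03  1.193e-01 -1.000e-04]
```

Request:
{"api": "step_arm", "payload": {
  "plan": [
    [0, -0.003, 0.001, 0.03, 0],
    [0, -0.003, 0.001, 0.06, 0],
    [0, -0.003, 0.001, 0.09, 0],
    [0, -0.003, 0.001, 0.119, 0],
    [0, -0.003, 0.001, 0.119, 0],
    [1, -0.003, 0.001, 0.119, 0],
    [1, -0.003, 0.001, 0.119, 0],
    [1, -0.003, 0.001, 0.119, 0],
    [1, -0.003, 0.001, 0.119, 0]
  ],
  "grip_force": 30
}}

```text
time: 3.02
tool_pos: [0.4761, -0.027, 0.1429]
tool_rot: [3.141, 0.002, -2.793]
contact_force: [-0.4, 3.7, 7.0]
opening: 0.0253
grip_force: 30.0
```

```bash
cat > arc.py <<'E'
import sys;from cell import *;from h import *
# arc of the knob about the axis A from angle a0 by steps of d to a1, tool axes of now
s=observe();A=np.array([.587,.015]);p=s['tool_pos'];print(p,s['opening'],s['grip_force'],s['contact_force'].round(1))
v=p[:2]-A;r=np.hypot(*v);a0=np.degrees(np.arctan2(v[1],v[0]))%360;yaw0=s['tool_rot'][2];print('r,ang',r,a0,'spout',a0-90)
a1,n=float(sys.argv[1]),int(sys.argv[2])
for a in np.linspace(a0,a1,n+1)[1:]:
    t=np.radians(a);q=A+.12*np.array([np.cos(t),np.sin(t)])
    print(a.round(1),shift(s,[q[0],q[1],p[2]],yaw0+t-np.radians(a0)).round(3))
E
python3 arc.py 120 16
```

```text
[ 0.47609286 -0.02704129  0.14291665] 0.025278373323465275 30.00089356326498 [-0.4  3.7  7. ]
r,ang 0.11860802443500758 200.76008821250662 spout 110.76008821250662
195.7 [0.001 0.01  0.    0.088]
190.7 [-0.     0.021  0.     0.176]
185.6 [-0.002  0.031  0.     0.264]
180.6 [-0.005  0.042  0.     0.352]
175.5 [-0.009  0.051  0.     0.44 ]
170.5 [-0.014  0.061  0.     0.529]
165.4 [-0.02   0.07   0.     0.617]
160.4 [-0.026  0.078  0.     0.705]
155.3 [-0.033  0.086  0.     0.793]
150.3 [-0.041  0.093  0.     0.881]
145.2 [-0.049  0.1    0.     0.969]
140.2 [-0.058  0.105  0.     1.057]
135.1 [-0.068  0.11   0.     1.145]
130.1 [-0.077  0.114  0.     1.233]
125.0 [-0.087  0.118  0.     1.321]
120.0 [-0.098  0.12   0.     1.41 ]
```

Request:
{"api": "step_arm", "payload": {
  "plan": [
    [1, 0.001, 0.01, 0, 0.088],
    [1, 0, 0.021, 0, 0.176],
    [1, -0.002, 0.031, 0, 0.264],
    [1, -0.005, 0.042, 0, 0.352],
    [1, -0.009, 0.051, 0, 0.44],
    [1, -0.014, 0.061, 0, 0.529],
    [1, -0.02, 0.07, 0, 0.617],
    [1, -0.026, 0.078, 0, 0.705],
    [1, -0.033, 0.086, 0, 0.793],
    [1, -0.041, 0.093, 0, 0.881],
    [1, -0.049, 0.1, 0, 0.969],
    [1, -0.058, 0.105, 0, 1.057],
    [1, -0.068, 0.11, 0, 1.145],
    [1, -0.077, 0.114, 0, 1.233],
    [1, -0.087, 0.118, 0, 1.321],
    [1, -0.098, 0.12, 0, 1.41],
    [1, -0.098, 0.12, 0, 1.41]
  ]
}}

```text
time: 5.15
tool_pos: [0.5281, 0.1181, 0.1429]
tool_rot: [3.139, 0.002, 2.082]
contact_force: [0.6, -4.5, 6.3]
opening: 0.0251
grip_force: 30.0
```

```bash
python3 arc.py 34.5 17; python3 - <<'E'
from cell import *
import cv2
cv2.imwrite('pics/top2.png',cv2.resize(read_camera('top')['img'][100:270,120:330,::-1],None,fx=3.5,fy=3.5))
E
```

```text
[0.52813029 0.11813017 0.14291782] 0.025099762598371933 30.003895877161995 [ 0.6 -4.5  6.3]
r,ang 0.11874963152930741 119.71898590103712 spout 29.718985901037115
114.7 [0.001 0.01  0.    0.088]
109.7 [-0.     0.021  0.     0.175]
104.7 [-0.003  0.031  0.     0.262]
99.7 [-0.006  0.041  0.     0.35 ]
94.7 [-0.01   0.051  0.     0.438]
89.6 [-0.014  0.06   0.     0.525]
84.6 [-0.02   0.069  0.     0.612]
79.6 [-0.026  0.078  0.     0.7  ]
74.6 [-0.033  0.085  0.     0.787]
69.6 [-0.041  0.092  0.     0.875]
64.6 [-0.049  0.099  0.     0.962]
59.6 [-0.058  0.105  0.     1.05 ]
54.6 [-0.068  0.109  0.     1.137]
49.5 [-0.077  0.114  0.     1.225]
44.5 [-0.087  0.117  0.     1.312]
39.5 [-0.097  0.119  0.     1.4  ]
34.5 [-0.108  0.12   0.     1.487]
```

View pics/top2.png

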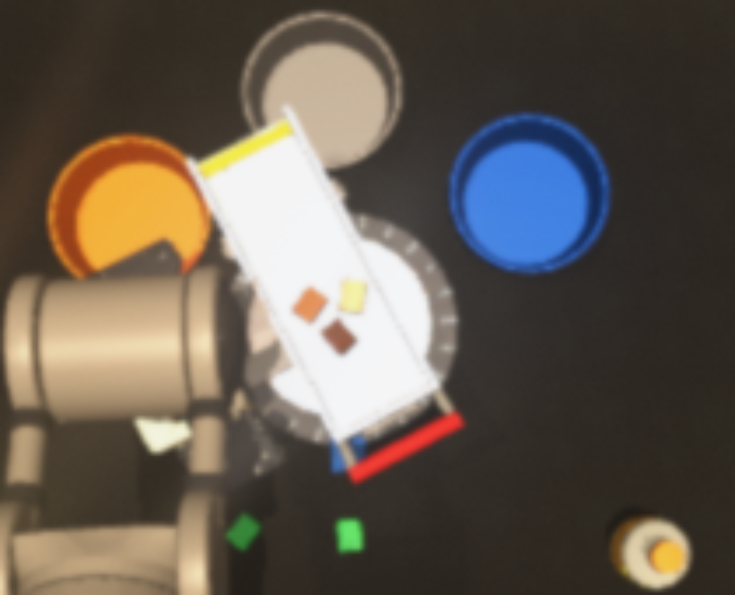

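The tray follows: spout at (245,150), halfway round, with the blocks still inside at (310,305), (352,296) and (340,337).

Request:
{"api": "step_arm", "payload": {
  "plan": [
    [1, 0.001, 0.01, 0, 0.088],
    [1, 0, 0.021, 0, 0.175],
    [1, -0.003, 0.031, 0, 0.262],
    [1, -0.006, 0.041, 0, 0.35],
    [1, -0.01, 0.051, 0, 0.438],
    [1, -0.014, 0.06, 0, 0.525],
    [1, -0.02, 0.069, 0, 0.612],
    [1, -0.026, 0.078, 0, 0.7],
    [1, -0.033, 0.085, 0, 0.787],
    [1, -0.041, 0.092, 0, 0.875],
    [1, -0.049, 0.099, 0, 0.962],
    [1, -0.058, 0.105, 0, 1.05],
    [1, -0.068, 0.109, 0, 1.137],
    [1, -0.077, 0.114, 0, 1.225],
    [1, -0.087, 0.117, 0, 1.312],
    [1, -0.097, 0.119, 0, 1.4],
    [1, -0.108, 0.12, 0, 1.487],
    [1, -0.108, 0.12, 0, 1.487],
    [0, -0.108, 0.12, 0, 1.487],
    [0, -0.108, 0.12, 0, 1.487]
  ]
}}

```text
time: 7.7
tool_pos: [0.6838, 0.0829, 0.1414]
tool_rot: [-3.141, 0.001, 0.595]
contact_force: [-0.6, -0.3, -0.2]
opening: 0.0408
grip_force: 0.0
```

Request:
{"api": "step_arm", "payload": {
  "plan": [
    [0, 0, 0, 0, 0],
    [0, 0, 0, -0.03, 0],
    [0, 0, 0, -0.06, 0],
    [0, 0, 0, -0.09, 0],
    [0, 0, 0, -0.12, 0],
    [0, 0, 0, -0.12, 0]
  ]
}}

```text
time: 8.45
tool_pos: [0.6852, 0.083, 0.2645]
tool_rot: [3.139, -0.005, 0.594]
contact_force: [-0.1, -0.1, 0.3]
opening: 0.0459
grip_force: 0.0
```

```bash
python3 - <<'E'
from cell import *
from h import *
import cv2,pickle
s=observe();print(s['time'],s['tool_pos'],s['tool_rot'],s['opening'],s['qpos'].round(2))
c=read_camera('top');pickle.dump(c,open('top3.pkl','wb'))
d=read_camera('side');pickle.dump(d,open('side3.pkl','wb'))
cv2.imwrite('pics/c3.png',np.hstack([cv2.resize(c['img'][100:270,120:330,::-1],(400,324)),cv2.resize(d['img'][130:310,130:330,::-1],(400,324),)])[:,:,:])
for n,q in(('t',c),('s',d)):
    P=cloud(q);r,g,b=[q['img'][...,i].astype(int) for i in range(3)]
    m=(r>150)&(g<70)&(b<80)&(P[...,2]>.15)&(P[...,2]<.2);print(n,'bar',P[m].mean(0),m.sum())
    if m.sum()>20:
        X=P[m][:,:2]-P[m][:,:2].mean(0);v=np.linalg.svd(X)[2][0];print('bar dir',np.degrees(np.arctan2(v[1],v[0])))
E
```

```text
8.45 [0.68522098 0.08297271 0.26453336] [ 3.13856563 -0.0046406   0.59417493] 0.045881899597381155 [0.01 0.65 0.92 0.   1.57 0.99]
t bar [nan nan nan] 0
s bar [0.50970723 0.1192985  0.17493544] 124
bar dir 35.89107707525986<stdin>:10: RuntimeWarning: Mean of empty slice.
  ret = um.true_divide(
```

View pics/c3.png

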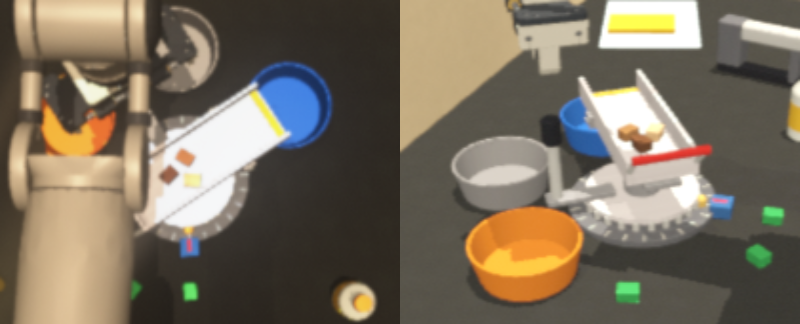

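The stand rests in the notch with the spout over the blue tub: left half, yellow strip at (268,113), tub at (290,105). The blocks are in the tray, and the red bar is at (672,156) in the right half. Next I go above the bar.

```bash
python3 - <<'E'
from cell import *
from h import *
print(shift(observe(),[.514,.118,.26],np.radians(35)))
E
```

```text
[-0.1212 -0.1241  0.001  -0.0168]
```

Request:
{"api": "step_arm", "payload": {
  "plan": [
    [0.3, -0.03, -0.031, 0, -0.017],
    [0.3, -0.06, -0.062, 0, -0.017],
    [0.3, -0.09, -0.093, 0, -0.017],
    [0.3, -0.121, -0.124, 0, -0.017],
    [0.3, -0.121, -0.124, 0, -0.017],
    [0.3, -0.121, -0.124, 0, -0.017]
  ],
  "grip_force": 20
}}

```text
time: 9.3
tool_pos: [0.5148, 0.118, 0.2611]
tool_rot: [-3.141, 0.0, 0.611]
contact_force: [-0.2, -0.4, 0.3]
opening: 0.0322
grip_force: 0.0
```

```bash
python3 - <<'E'
from cell import *
from h import *
import cv2,pickle
s=observe();print(s['tool_pos'],s['tool_rot'],s['opening'])
c=read_camera('wrist');pickle.dump((s,c),open('w2.pkl','wb'))
cv2.imwrite('pics/w2.png',cv2.resize(c['img'][:,:,::-1],(768,576)))
im=c['img'].astype(int);m=(im[...,0]>110)&(im[...,1]<60)&(im[...,2]<60);v,u=np.nonzero(m);print(u.min()*1.5,u.max()*1.5,v.min()*1.5,v.max()*1.5)
E
```

```text
[0.51481477 0.11795953 0.2610864 ] [-3.14141114e+00  4.81846597e-04  6.10974301e-01] 0.03220250793569507
331.5 552.0 0.0 370.5
```

View pics/w2.png

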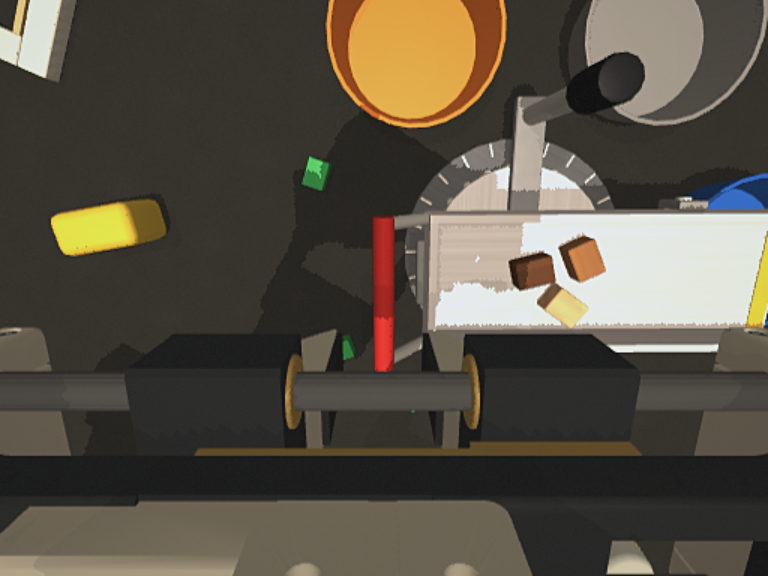

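The red bar runs upright in the view at u≈383, from (383,217) to (383,371), parallel to the pads.

```bash
python3 - <<'E'
from h import *
import pickle
s,c=pickle.load(open('w2.pkl','rb'))
a=wray(s,c,384/1.5,217/1.5,.172);b=wray(s,c,383.5/1.5,365/1.5,.172);k=wray(s,c,622/1.5,76/1.5,.179)
for p in(a,b,k): print(p,shift(s,[p[0],p[1],.158],np.radians(35)))
A=np.array([.587,.015]);v=k[:2]-A;print(np.hypot(*v),np.degrees(np.arctan2(v[1],v[0])))
h=np.array([.215,.06])
for t in(0,.1,.2,.3,.4,.5,.6,.7,.8,.9,1,1.05):
    back=.215*np.cos(t)-.06*np.sin(t);up=.06*np.cos(t)+.215*np.sin(t);print(t,'fwd',round(.215-back,4),'up',round(up-.06,4))
E
```

```text
[0.55525602 0.14349251 0.172     ] [4.780e-02 2.300e-03 1.031e-01 1.000e-04]
[0.47811295 0.08974231 0.172     ] [-4.620e-02  2.100e-03  1.031e-01  1.000e-04]
[0.68667621 0.08388961 0.179     ] [1.213e-01 1.265e-01 1.030e-01 1.000e-04]
0.12116569116134603 34.64966579626826
0 fwd 0.0 up 0.0
0.1 fwd 0.0071 up 0.0212
0.2 fwd 0.0162 up 0.0415
0.3 fwd 0.0273 up 0.0609
0.4 fwd 0.0403 up 0.079
0.5 fwd 0.0551 up 0.0957
0.6 fwd 0.0714 up 0.1109
0.7 fwd 0.0892 up 0.1244
0.8 fwd 0.1082 up 0.136
0.9 fwd 0.1284 up 0.1457
1 fwd 0.1493 up 0.1533
1.05 fwd 0.1601 up 0.1564
```

Request:
{"api": "step_arm", "payload": {
  "plan": [
    [0.3, 0.001, 0.002, 0.03, 0],
    [0.3, 0.001, 0.002, 0.06, 0],
    [0.3, 0.001, 0.002, 0.085, 0],
    [0.3, 0.001, 0.002, 0.105, 0],
    [0.3, 0.001, 0.002, 0.105, 0],
    [1, 0.001, 0.002, 0.105, 0],
    [1, 0.001, 0.002, 0.105, 0],
    [1, 0.001, 0.002, 0.105, 0],
    [1, 0.001, 0.002, 0.105, 0]
  ],
  "grip_force": 25
}}

```text
time: 10.48
tool_pos: [0.5164, 0.118, 0.1575]
tool_rot: [-3.14, -0.002, 0.611]
contact_force: [-2.3, 4.5, 2.3]
opening: 0.0124
grip_force: 25.0
```

Request:
{"api": "step_arm", "payload": {
  "plan": [
    [1, 0, 0.003, -0.0107, 0],
    [1, 0, 0.0071, -0.0212, 0],
    [1, 0, 0.0115, -0.0315, 0],
    [1, 0, 0.0162, -0.0415, 0],
    [1, 0, 0.0216, -0.0513, 0],
    [1, 0, 0.0273, -0.0609, 0],
    [1, 0, 0.0336, -0.0701, 0],
    [1, 0, 0.0403, -0.079, 0],
    [1, 0, 0.0446, -0.0841, 0],
    [1, 0, 0.049, -0.0892, 0],
    [1, 0, 0.0551, -0.0957, 0],
    [1, 0, 0.06, -0.1005, 0],
    [1, 0, 0.0647, -0.105, 0],
    [1, 0, 0.0714, -0.1109, 0],
    [1, 0, 0.0714, -0.1109, 0]
  ]
}}

```text
time: 12.35
tool_pos: [0.5571, 0.0606, 0.2706]
tool_rot: [-3.139, -0.004, 0.612]
contact_force: [-6.1, 10.8, 11.7]
opening: 0.0121
grip_force: 25.0
```

Request:
{"api": "step_arm", "payload": {
  "plan": [
    [1, 0, 0.0058, -0.0047, 0],
    [1, 0, 0.0117, -0.0092, 0],
    [1, 0, 0.0178, -0.0135, 0],
    [1, 0, 0.0272, -0.0195, 0],
    [1, 0, 0.0368, -0.0251, 0],
    [1, 0, 0.0468, -0.0301, 0],
    [1, 0, 0.057, -0.0348, 0],
    [1, 0, 0.0674, -0.0388, 0],
    [1, 0, 0.0779, -0.0424, 0],
    [1, 0, 0.0844, -0.0442, 0],
    [1, 0, 0.0844, -0.0442, 0],
    [1, 0, 0.0844, -0.0442, 0],
    [1, 0, 0.0844, -0.0442, 0]
  ]
}}

```text
time: 13.98
tool_pos: [0.6018, -0.0029, 0.3138]
tool_rot: [-3.127, -0.001, 0.617]
contact_force: [-18.1, 26.8, 11.8]
opening: 0.0121
grip_force: 25.0
```

```bash
python3 - <<'E'
from cell import *
from h import *
import cv2
s=observe();print(s['tool_pos'],s['opening'],s['contact_force'])
c=read_camera('top')['img'][100:270,120:330,::-1];d=read_camera('side')['img'][130:310,130:330,::-1]
cv2.imwrite('pics/c4.png',np.hstack([cv2.resize(c,(400,324)),cv2.resize(d,(400,324))]))
E
```

```text
[ 0.60178182 -0.00294813  0.31380398] 0.012071897022763874 [-18.1215246   26.80187877  11.79085981]
```

View pics/c4.png

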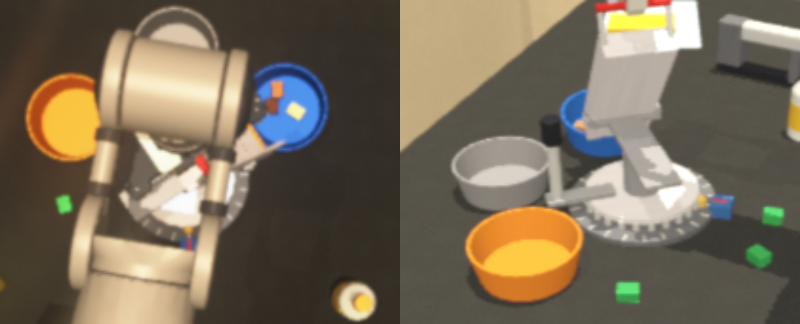

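All three wooden blocks lie in the blue tub: left half at (277,89), (273,103) and (297,111). Now I lower the tray back along the same arc.

Request:
{"api": "step_arm", "payload": {
  "plan": [
    [1, 0, -0.0065, 0.0018, 0],
    [1, 0, -0.017, 0.0054, 0],
    [1, 0, -0.0274, 0.0094, 0],
    [1, 0, -0.0376, 0.0141, 0],
    [1, 0, -0.0476, 0.0191, 0],
    [1, 0, -0.0572, 0.0247, 0],
    [1, 0, -0.0666, 0.0307, 0],
    [1, 0, -0.0757, 0.0373, 0],
    [1, 0, -0.0844, 0.0442, 0],
    [1, 0, -0.0928, 0.0515, 0],
    [1, 0, -0.1007, 0.0594, 0],
    [1, 0, -0.1083, 0.0676, 0],
    [1, 0, -0.1155, 0.0761, 0],
    [1, 0, -0.1222, 0.085, 0],
    [1, 0, -0.1285, 0.0942, 0],
    [1, 0, -0.1342, 0.1038, 0],
    [1, 0, -0.1396, 0.1136, 0],
    [1, 0, -0.1443, 0.1236, 0],
    [1, 0, -0.1443, 0.1236, 0]
  ]
}}

```text
time: 16.45
tool_pos: [0.5227, 0.1083, 0.1873]
tool_rot: [-3.141, 0.0, 0.611]
contact_force: [-0.1, 6.0, 1.8]
opening: 0.0123
grip_force: 25.0
```

Request:
{"api": "step_arm", "payload": {
  "plan": [
    [1, 0, -0.0023, 0.005, 0],
    [1, 0, -0.0044, 0.0103, 0],
    [1, 0, -0.0066, 0.0155, 0],
    [1, 0, -0.0085, 0.0208, 0],
    [1, 0, -0.01, 0.0255, 0],
    [1, 0, -0.0115, 0.0295, 0],
    [1, 0, -0.0115, 0.0315, 0],
    [1, 0, -0.0115, 0.0315, 0],
    [1, 0, -0.0115, 0.0315, 0]
  ]
}}

```text
time: 17.58
tool_pos: [0.5163, 0.1172, 0.1566]
tool_rot: [-3.141, -0.0, 0.611]
contact_force: [0.1, 5.3, 0.6]
opening: 0.012
grip_force: 25.0
```

```bash
python3 - <<'E'
from cell import *
from h import *
import pickle
d=read_camera('side')
for q in(pickle.load(open('side3.pkl','rb')),d):
    P=cloud(q);r,g,b=[q['img'][...,i].astype(int) for i in range(3)]
    m=(r>150)&(g<70)&(b<80)&(P[...,2]>.15)&(P[...,2]<.25);print('bar',P[m].mean(0),P[m].max(0),m.sum())
    m=(r>180)&(g>150)&(b<90)&(abs(P[...,0]-.68)<.08)&(abs(P[...,1]+.12)<.09);print('spout',P[m].mean(0),m.sum())
E
```

```text
bar [0.50970723 0.1192985  0.17493544] [0.55111704 0.14884481 0.18002352] 124
spout [ 0.68144318 -0.11421307  0.11782968] 3
bar [0.53812722 0.13885677 0.17700066] [0.55071718 0.14896692 0.18158287] 41
spout [nan nan nan] 0<stdin>:8: RuntimeWarning: Mean of empty slice.
  ret = um.true_divide(
```

The bar may still be about 1.5 mm high, so I ease down 2 mm more before opening.

Request:
{"api": "step_arm", "payload": {
  "plan": [
    [1, 0, 0, 0.001, 0],
    [1, 0, 0, 0.002, 0],
    [1, 0, 0, 0.002, 0]
  ]
}}

```text
time: 18.0
tool_pos: [0.516, 0.1177, 0.1545]
tool_rot: [-3.14, 0.0, 0.611]
contact_force: [0.0, 7.0, 1.0]
opening: 0.0123
grip_force: 25.0
```

Request:
{"api": "step_arm", "payload": {
  "plan": [
    [1, 0, 0, 0.001, 0],
    [1, 0, 0, 0.002, 0],
    [1, 0, 0, 0.002, 0]
  ]
}}

```text
time: 18.38
tool_pos: [0.5162, 0.1179, 0.1541]
tool_rot: [-3.141, -0.001, 0.611]
contact_force: [-3.9, 8.2, 11.1]
opening: 0.0117
grip_force: 25.0
```

```bash
python3 - <<'E'
from cell import *
from h import *
import pickle
d=read_camera('side');Q=cloud(pickle.load(open('side3.pkl','rb')));
P=cloud(d);r,g,b=[d['img'][...,i].astype(int) for i in range(3)]
m=(r>150)&(g<70)&(b<80)&(P[...,2]>.15)&(P[...,2]<.25);print('bar',P[m].mean(0),P[m].max(0),m.sum())
m&=(abs(Q[...,2]-.175)<.01);print('same px dz',(P-Q)[m].mean(0))
E
```

```text
bar [0.53825258 0.13962432 0.17490249] [0.55146773 0.1506737  0.17927187] 42
same px dz [-6.01874297e-06  6.12547150e-06  6.49347155e-06]
```

Now the upward force is 11 N and the bar is back at its first height, so the tray lies flat. I release and retreat.

Request:
{"api": "step_arm", "payload": {
  "plan": [
    [1, 0, 0, -0.001, 0],
    [0.55, 0, 0, -0.001, 0],
    [0.45, 0, 0, -0.001, 0],
    [0.45, 0, 0, -0.001, 0],
    [0.45, 0, 0, -0.012, 0],
    [0.45, 0, 0, -0.03, 0],
    [0.3, 0, 0, -0.06, 0],
    [0.3, 0, 0, -0.1, 0],
    [0.3, -0.04, -0.04, -0.12, 0],
    [0.3, -0.08, -0.08, -0.12, 0],
    [0.3, -0.1, -0.1, -0.12, 0],
    [0.3, -0.1, -0.1, -0.12, 0]
  ]
}}

```text
time: 19.92
tool_pos: [0.3761, 0.1418, 0.2739]
tool_rot: [3.141, -0.002, 0.612]
contact_force: [0.2, -0.4, 0.0]
opening: 0.032
grip_force: 0.0
```

```bash
python3 - <<'E'
from cell import *
from h import *
import cv2
s=observe();print(s['time'],s['tool_pos'],s['contact_force'])
t=read_camera('top');q=read_camera('side');P=cloud(q);r,g,b=[q['img'][...,i].astype(int) for i in range(3)]
m=(r>150)&(g<70)&(b<80)&(P[...,2]>.15)&(P[...,2]<.25);X=P[m];v=np.linalg.svd(X[:,:2]-X[:,:2].mean(0))[2][0];print('bar',X.mean(0),X.max(0),np.degrees(np.arctan2(v[1],v[0])))
P=cloud(t);r,g,b=[t['img'][...,i].astype(int) for i in range(3)]
m=(abs(P[...,2]-.055)<.006)&(b>r*1.5)&(b>80);print('bluerim',cv2.fitEllipse(P[m][:,:2].astype(np.float32)*1000)[:2],m.sum())
c=t['img'][100:270,120:330,::-1];d=q['img'][130:310,130:330,::-1]
cv2.imwrite('pics/c5.png',np.hstack([cv2.resize(c,(400,324)),cv2.resize(d,(400,324))]))
E
```

```text
19.925 [0.37612481 0.14178916 0.27391208] [ 0.23911692 -0.44709122  0.01017264]
bar [0.50963468 0.12009775 0.17303963] [0.54998572 0.15118325 0.17849913] 36.39032508314839
bluerim ((705.7929077148438, -147.85317993164062), (133.89959716796875, 134.6286163330078)) 158
```

View pics/c5.png

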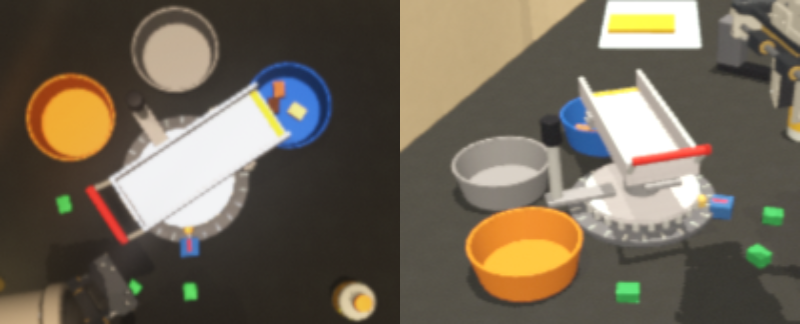

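The tray is empty and flat, still pointing at the blue tub. The three blocks are in the tub at (279,88), (273,103) and (298,111), and the tub has not moved.

```bash
python3 -c "
from cell import *
print(hand_in())"
```

```text
the job is handed in; nothing more can be done
None
```

The job is handed in: all three wooden blocks are in the blue tub, which has not moved, and the tray lies flat and empty, still pointing at it, after about 20 s of robot time.

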